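# Weigh the candle tray on the hand scale and dock it

## Task

Weigh the tray of brass candle cups: take the spring hand scale by the grip bar on its top and lift until the tray hangs freely, a few centimetres clear of the table, and keep it hanging still for about two seconds so that the scale could be read. Then set the tray down flat and square in the pocket of the packing dock, lower on until the scale's spring is slack, and only then let go; do not shift the other things on the table.

Things in the scene. Friction and masses are not known exactly. Their poses are not given: they have to be found in the camera images.
- tray: Dark wooden tray 140 (x) x 92 (y) x 24 mm high, two brass cups (46 mm high) fixed in it, steel wire stirrup over it along x, 94 mm high. Origin: centre of its underside, z up. The hand scale is hooked to the stirrup for good: it stands upright over the tray, cannot come off and does not swing. All together 0.6 to 0.9 kg. Either way round fits the dock.
- scale_grip (a point): Centre of the scale's grip bar: black rubber, 100 mm long (x, same as the tray's x), 26 mm wide (y), 24 mm high, above the tray's centre, 207 mm above its underside with the spring slack; rises as the spring stretches. Carried by two thin posts 32 mm apart along x; 17 mm gap down to the grey housing (48 x 30 x 58 mm). Grasp it across its width from above.
- spring_scale (a joint): Stretch of the scale's spring, m: 0 = slack (housing on its stop), grows as the scale is pulled up away from the tray; 180 N per m, end stop at 0.055. The freely hanging tray stretches it by about 0.025 to 0.042, depending on its weight.
- dock_pocket (a point): Centre of the pocket's floor in the packing dock, a fixed plywood board 186 x 138 mm. Pocket 150 mm (x) x 102 mm (y), floor 8 mm above the table; wooden rims 14 mm above that floor, topped by steel strips flaring outwards to 31 mm above the table. The tray fits with its x along the pocket's x, either way round, 5 mm to spare on each side.
- small_tealight: Bystander: tea light in a tin cup, 38 mm across, 19 mm high; origin at the centre of its underside.
- tumbler: Bystander: ribbed glass tumbler, 70 mm across, 97 mm high, upright; origin at the centre of its underside.

How it is judged:
On the way, in this order (a step that is already met when the one before it is completed fails the run):
1. the tray hangs still on the stretched spring of the held scale, its underside at least 15 mm above the table, for 1 s (height (world z) of tray above 0.015 m and value of joint spring_scale above 0.018 m and angle between tray's own z axis and vertical below 0.2 rad and linear speed of tray below 0.04 m/s and contact force between the fingers and spring_scale above 0.5 N), for 1 s.
2. the tray sits flat and square on the pocket's floor and the scale's spring is slack (under 6 mm) while the scale is still held (z of tray in the frame of dock_pocket between -0.003 and 0.003 m and x of tray in the frame of dock_pocket between -0.009 and 0.009 m and y of tray in the frame of dock_pocket between -0.009 and 0.009 m and angle between the x axis of tray and the x axis of dock_pocket, either way round below 0.12 rad and angle between tray's own z axis and vertical below 0.035 rad and value of joint spring_scale below 0.006 m and contact force between the fingers and spring_scale above 0.5 N), for 0.1 s.
At the end, for the whole second after the job is handed in: The tray rests in the pocket of the dock: underside within 3 mm of the pocket's floor, centre within 9 mm of the pocket's centre along each of its axes, long side within 0.12 rad of the pocket's, tilt under 0.035 rad, at rest, the scale's spring slack (under 6 mm) and the scale let go (z of tray in the frame of dock_pocket between -0.003 and 0.003 m and x of tray in the frame of dock_pocket between -0.009 and 0.009 m and y of tray in the frame of dock_pocket between -0.009 and 0.009 m and angle between the x axis of tray and the x axis of dock_pocket, either way round below 0.12 rad and angle between tray's own z axis and vertical below 0.035 rad and value of joint spring_scale below 0.006 m and linear speed of tray below 0.01 m/s and angular speed of tray below 0.1 rad/s and not (contact force between the fingers and spring_scale above 0.1 N)); the robot touches nothing.
It fails at once if the tray is tipped by more than 0.5 rad (angle between tray's own z axis and vertical above 0.5 rad).
It fails at once if the loose tea light or the tumbler is moved by more than 25 mm (distance of any of small_tealight, tumbler from where it was at the start of the episode above 0.025 m).
It also fails if it takes over 54 s, if anything falls off the work surface, if the arm or the gripper's body presses on something with over 40 N, if the wrist force passes 120 N, or if a joint passes its speed limit or range.

## Robot

A 7-joint arm with a two-finger parallel gripper is mounted at the origin on a cart in front of the work surface, level with it; the furniture and walls round the work are solid. World frame = base frame: x ahead of the robot, y to its left, z up, the work surface at z = 0. Lengths are in m, angles in rad, forces in N, time in s.
With the tool pointing down it reaches from about 0.4 to 0.85 m from the base axis. Payload 10.4 kg.
Tool frame: the origin (TCP) lies midway between the tips of the shut fingers; the grasp point (between the pads) lies manip.grip_depth behind it (manip.grip_depth is the distance from the TCP to the grasp point, in m); z points along the fingers, x is the direction in which the jaws open and shut, and the axes are right-handed (so a half turn about z gives the same grasp; the last joint's range is limited). The gripper opens to 85 mm and grips with 20 to 120 N. Pads are 22 mm wide; open, the fingers measure 114 mm over their backs; the gripper's body (76 mm by 85 mm) begins 54 mm behind the grasp point. The pads swing forward as they close: fully open they stand 13 mm farther back than shut.
Start: joints at [-0.023, 0.332, -0.065, 1.46, 0.022, 1.35, -0.088], TCP at [0.625, 0, 0.231] pointing down, gripper open.
Joint ranges: [-2.6, 2.6], [-0.5, 2.12], [-1.47, 1.34], [0.16, 2.42], [-1.27, 4.41], [0.06, 2.06], [-2.6, 2.6]. Speed limits (rad/s): [2.22, 2.22, 2.79, 2.79, 3.14, 3.14, 3.14].

## Interface

Orientations are given as a unit quaternion [x, y, z, w].
In Python, from workcell import manip gives the robot as it stands. The module is installed in compiled form; this text tells all that it offers.
- The arm moves only by the tool send_rows, never from a script. Its argument "steps" is a list of rows, each a list of 2 entries, a list of its own where there are three numbers: the shift along the tool's x, y, z in m, then the turn about the tool's z in rad. In form: [[[x, y, z], spin], ...]. A call has exactly 8 rows; each row is the pose to reach, as a shift and turn from the pose commanded when the call began, along the tool's axes at that moment; what a row does not reach only later rows make up. A row lasts 1/8 s, in which the tool goes at most 62.5 mm and 10.7 degrees, less where a joint would pass 70% of its speed; a pose out of reach is approached as far as the arm can. A call with a gripper value outside its range is refused whole. "hand" is the opening, from 0 (shut) to 1 (fully open), set as the call begins (left out, the last holds). The fingers move at their own pace and stop on an object; "force" is the grip in N (left out, the last holds). Time passes only in rows, so rows that repeat a pose let the fingers close, or fill a call up. It gives the time, the measured TCP pose, the force and the opening at its end, in the units of the state.
- manip.get_obs(): the state, without advancing time (a new reading comes with each control period).
- manip.camera(name): name is "scene" or "side" or "wrist"; returns (picture, depth): 384x512x3 uint8, red, green, blue; 384x512 float32, m along the optical axis (not along the pixel's ray), 0 where there is no reading.
- manip.camera_info(name): a dict with "intrinsics" (3x3 intrinsics, pixels), "pose" (4x4, takes a point from camera to world coordinates); the wrist camera has in their place "T_tool_cam" (4x4, takes a point from camera to tool coordinates, whose origin is the TCP and whose axes are the tool frame's). Camera axes: x right, y up, looking along -z (the intrinsics and any distortion apply to the point x, -y, -z); pixel columns grow to the right and rows downward; lengths in m; the calibration is good to about 2 mm. A picture is of the moment at which its call begins: read the wrist's pose just before it. camera_info takes no time and is no camera call.
- manip.hand_in(): hands the job in, once; it reports no verdict.
The state is a dict: "clock": time; "joint_pos": joint angles; "joint_velocities": joint speeds; "tau": joint torques, N m; "position": TCP position; "ee_rot": TCP orientation; "ft_force": force on the tool from outside, world axes, zero at the start; "torque": the same for the moment, N m; "grip_width": opening from 0.0 (shut) to 1.0 (fully open).
Only numpy, scipy, OpenCV 4.12 (cv2) and the standard library are available. Lean on these libraries where they do the work, as an engineer would, in place of code of your own. Each camera call takes 0.05 s, during which the arm holds its last target.

## Working session

There is one attempt and no reset: what is moved stays moved. The work goes in short steps, Python scripts to look and compute and a tool call to move; the robot and the scene stay as the last step left them, time stands still between calls to the robot, and variables do not carry over. Pictures are saved under pics/ and viewed, and the job is handed in when it is done.

Besides the shell and the picture viewer there is one more tool, called after "Call:" by a JSON object that holds its "api" and its "payload". send_rows: Moves the arm, as the interface text tells. Its arguments: {"type":"object","properties":{"steps":{"type":"array"},"hand":{"type":"number"},"force":{"type":"number"}},"required":["steps"]}

```bash
mkdir -p pics; ls
python3 - <<'E'
from workcell import manip
import cv2,numpy as np
o=manip.get_obs();print({k:np.round(v,3) for k,v in o.items()}, manip.grip_depth)
for n in ["scene","side","wrist"]:
    p,d=manip.camera(n); cv2.imwrite(f"pics/{n}0.png",p[:,:,::-1]); np.savez(f"{n}0.npz",p=p,d=d)
    i=manip.camera_info(n); print(n,{k:np.round(v,3).tolist() if not isinstance(v,str) else v for k,v in i.items()}, (d>0).mean())
E
```

```text
pics
{'clock': np.float64(0.0), 'joint_pos': array([-0.023,  0.333, -0.065,  1.461,  0.022,  1.35 , -0.089]), 'joint_velocities': array([-0.   ,  0.   , -0.   , -0.001,  0.001,  0.001,  0.   ]), 'tau': array([ 0.0000e+00, -6.2545e+01,  5.0000e-02, -3.9161e+01,  1.6000e-02,
        1.0000e-02, -0.0000e+00]), 'position': array([0.625, 0.   , 0.231]), 'ee_rot': array([ 1.   ,  0.   , -0.001,  0.   ]), 'ft_force': array([ 0.814, -1.071, -0.099]), 'torque': array([ 0.02 , -0.01 ,  0.008]), 'grip_width': np.float64(0.999)} 0.0187
scene {'intrinsics': [[431.174, 0.0, 252.656], [0.0, 431.174, 191.872], [0.0, 0.0, 1.0]], 'pose': [[0.845, 0.344, -0.409, -0.049], [-0.534, 0.555, -0.638, -0.878], [0.007, 0.757, 0.653, 0.926], [0.0, 0.0, 0.0, 1.0]]} 0.9960734049479166
side {'intrinsics': [[489.733, 0.0, 257.066], [0.0, 489.733, 194.163], [0.0, 0.0, 1.0]], 'pose': [[-0.997, -0.016, 0.077, 0.55], [0.075, -0.488, 0.87, 0.931], [0.023, 0.873, 0.488, 0.727], [0.0, 0.0, 0.0, 1.0]]} 0.995941162109375
wrist {'intrinsics': [[309.009, 0.0, 261.101], [0.0, 309.009, 195.899], [0.0, 0.0, 1.0]], 'T_tool_cam': [[1.0, -0.0, -0.001, -0.001], [-0.001, -0.964, -0.267, -0.069], [-0.001, 0.267, -0.964, -0.142], [0.0, 0.0, 0.0, 1.0]]} 0.995880126953125
```

View pics/scene0.png

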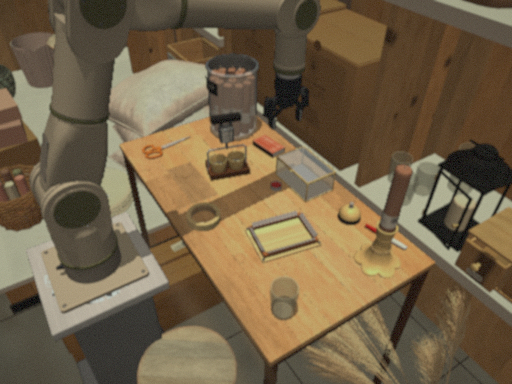

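View pics/side0.png

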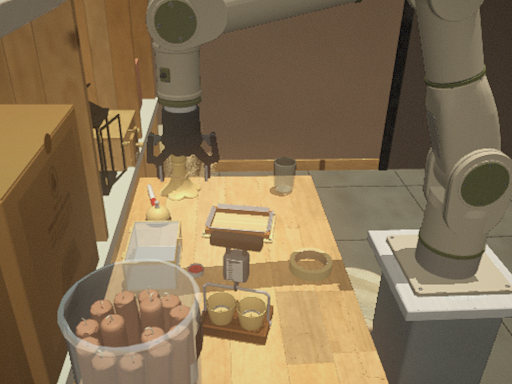

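View pics/wrist0.png

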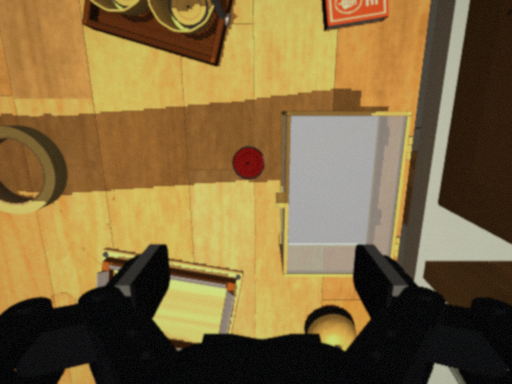

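The scene view shows the tray at (228,160) with the scale above it (bar at about (229,118)), the dock at (283,236), the tea light at (275,184) and the tumbler at (284,298). The jar stands behind the tray. Next I'll turn these into positions.

```bash
cat > h.py <<'E'
import numpy as np,cv2
from scipy.spatial.transform import Rotation as R
def cloud(d,K,T):
    v,u=np.mgrid[:d.shape[0],:d.shape[1]]
    P=np.stack([(u-K[0,2])/K[0,0]*d,-(v-K[1,2])/K[1,1]*d,-d],-1)
    return P@T[:3,:3].T+T[:3,3]
def pose(o):
    T=np.eye(4);T[:3,:3]=R.from_quat(o["ee_rot"]).as_matrix();T[:3,3]=o["position"];return T
def getT(m,n,o=None):
    i=m.camera_info(n)
    return (i["intrinsics"], i["pose"] if n!="wrist" else pose(o)@i["T_tool_cam"])
def rect(pts):
    c,s,a=cv2.minAreaRect(pts.astype(np.float32)*1000); return np.round(c,1),np.round(s,1),round(a,1)
E
python3 - <<'E'
from h import *
from workcell import manip
o=manip.get_obs()
out=np.zeros((500,800,3),np.uint8);zb=np.full((500,800),-1.)
for n in ["scene","side","wrist"]:
    f=np.load(n+"0.npz");K,T=getT(manip,n,o);P=cloud(f["d"],K,T);np.save(n+"P0.npy",P)
    print(n,"table z",np.round(np.median(P[(abs(P[...,2])<.02)&(P[...,0]>.3)&(P[...,0]<.8)&(abs(P[...,1])<.4)][:,2]),4))
    ok=(f["d"]>0)&(P[...,2]<.26)&(P[...,2]>-.03)
    for p,c in zip(P[ok],f["p"][ok]):
        # map: col = y left->right reversed , row = x up
        c0=int(400-p[1]*700);r0=int(490-(p[0]-.25)*700)
        if 1<=r0<499 and 1<=c0<799:
            m=zb[r0-1:r0+2,c0-1:c0+2]<p[2]
            zb[r0-1:r0+2,c0-1:c0+2][m]=p[2];out[r0-1:r0+2,c0-1:c0+2][m]=c[::-1]
cv2.imwrite("pics/top0.png",out)
h=np.clip((zb+.01)/.25*255,0,255).astype(np.uint8);cv2.imwrite("pics/toph0.png",cv2.applyColorMap(h,cv2.COLORMAP_JET))
E
```

```text
scene table z 0.0014
side table z -0.0009
wrist table z -0.0007
```

View pics/top0.png

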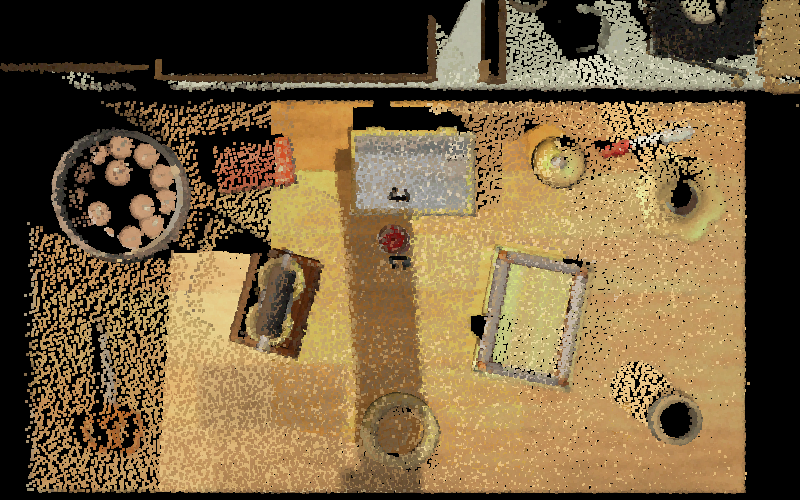

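View pics/toph0.png

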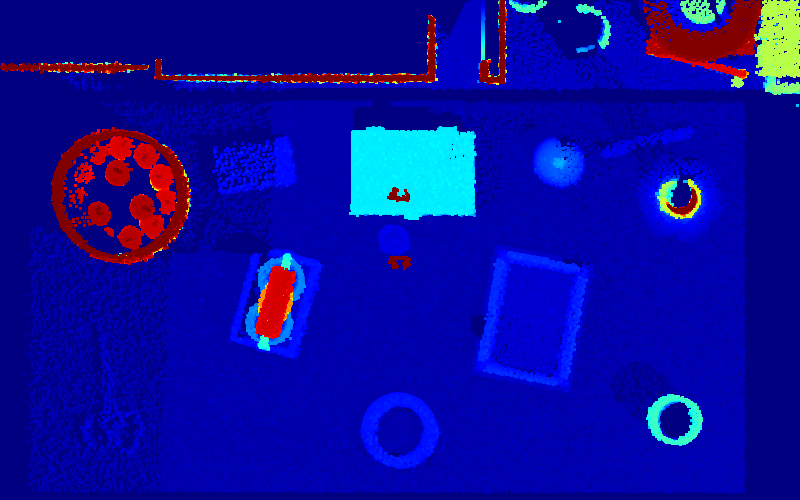

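The top-down map puts the bar at about px (276,303) and the dock at (533,318). The lane between them is clear: the ring and tea light are low, and the box lies at x>0.64.

Run:
```python
from h import *
def reg(P,x0,x1,y0,y1,z0,z1):
    return P[(P[...,0]>x0)&(P[...,0]<x1)&(P[...,1]>y0)&(P[...,1]<y1)&(P[...,2]>z0)&(P[...,2]<z1)]
def show(l,q):
    if len(q)<10: print(l,len(q));return
    print(l,len(q),"z",np.round(np.percentile(q[:,2],[5,50,95]),4),*rect(q[:,:2]),"mid",np.round(q[:,:2].mean(0),4))
for n in ["scene","side","wrist"]:
    P=np.load(n+"P0.npy")
    show(n+" bar",reg(P,.44,.6,.1,.24,.2,.25))
    show(n+" bartop",reg(P,.44,.6,.1,.24,.214,.25))
    show(n+" tray",reg(P,.41,.62,.1,.26,.012,.03))
    show(n+" dock all",reg(P,.38,.62,-.3,-.08,.004,.05))
    show(n+" dock floor",reg(P,.38,.62,-.3,-.08,.004,.012))
    show(n+" dock rims",reg(P,.38,.62,-.3,-.08,.017,.05))
    show(n+" tealight",reg(P,.58,.64,-.02,.04,.012,.03))
    show(n+" tumbler",reg(P,.3,.41,-.46,-.34,.085,.11))
```

```text
scene bar 269 z [0.2021 0.2156 0.2207] [516.9 175. ] [31.4 98. ] 73.0 mid [0.5148 0.1699]
scene bartop 158 z [0.2147 0.219  0.2211] [517.5 176. ] [30.1 97.8] 74.3 mid [0.5161 0.1727]
scene tray 387 z [0.0128 0.0221 0.0283] [518.1 172.4] [ 95.4 145.6] 73.3 mid [0.5102 0.1568]
scene dock all 2561 z [0.0055 0.0106 0.0309] [ 501.6 -190.1] [219.5 235.8] 89.9 mid [ 0.4907 -0.194 ]
scene dock floor 1530 z [0.0048 0.0088 0.0114] [ 501.6 -190.1] [219.5 235.8] 89.9 mid [ 0.4879 -0.1962]
scene dock rims 792 z [0.0183 0.0255 0.0328] [ 493.9 -191.3] [129.  174.1] 80.1 mid [ 0.4973 -0.1891]
scene tealight 63 z [0.0122 0.0141 0.0179] [606.5   6.4] [40.1 36.5] 54.6 mid [0.6062 0.0076]
scene tumbler 279 z [0.0859 0.0949 0.0997] [ 348.7 -396.4] [68. 66.] 56.7 mid [ 0.3484 -0.397 ]
side bar 772 z [0.2018 0.2151 0.2189] [519.  179.9] [28.4 99.2] 74.7 mid [0.519  0.1861]
side bartop 423 z [0.2146 0.2175 0.2193] [518.9 179.7] [27.8 96.9] 74.3 mid [0.5194 0.1821]
side tray 1160 z [0.0134 0.0221 0.0283] [520.2 181.3] [ 93.4 146.4] 74.0 mid [0.5177 0.195 ]
side dock all 1917 z [0.0051 0.0095 0.0292] [ 494.3 
[... 279 characters left out ...]
 0.0134 0.0156] [607.9   8.6] [35. 40.] 2.4 mid [0.6063 0.01  ]
side tumbler 165 z [0.0857 0.0916 0.0963] [ 351.7 -391.3] [68.5 71.5] 41.5 mid [ 0.3508 -0.3886]
wrist bar 0
wrist bartop 0
wrist tray 3174 z [0.0152 0.0224 0.0255] [517.6 147.1] [150.4  61.3] 0.3 mid [0.5285 0.1537]
wrist dock all 6188 z [0.0059 0.0075 0.0288] [ 497.9 -180.3] [124.2 185.7] 79.2 mid [ 0.5263 -0.1734]
wrist dock floor 4597 z [0.0056 0.0072 0.0089] [ 498.  -179.6] [122.7 185.7] 79.2 mid [ 0.5277 -0.1813]
wrist dock rims 1345 z [0.0183 0.0239 0.0305] [ 497.  -183.7] [117.3 173.3] 79.2 mid [ 0.5241 -0.1502]
wrist tealight 206 z [0.0121 0.0127 0.0158] [608.9  10. ] [36.6 36.5] 89.8 mid [0.608  0.0094]
wrist tumbler 0
```

Bar centre is about (0.518, 0.178), its top at 0.219 as expected. Its long axis is at -15.7°. The dock is at about (0.495, -0.189), -10.2°. I'll move above the bar, with the jaws turned across its width.

Call:
{"api": "send_rows", "payload": {"steps": [[[-0.005, -0.01, -0.03], -0.16], [[-0.02, -0.035, -0.055], -0.33], [[-0.04, -0.065, -0.06], -0.49], [[-0.06, -0.1, -0.06], -0.65], [[-0.08, -0.135, -0.06], -0.81], [[-0.097, -0.16, -0.06], -0.97], [[-0.105, -0.174, -0.06], -1.14], [[-0.107, -0.178, -0.06], -1.297]], "hand": 1, "force": 60}}

```text
clock: 1.15
position: [0.5172, 0.1793, 0.2912]
ee_rot: [0.795, 0.607, -0.0, -0.0]
ft_force: [-0.3, -0.1, 0.4]
grip_width: 1.006
```

Run:
```python
from h import *
from workcell import manip
o=manip.get_obs();T=pose(o);print(o["clock"],T.round(3),o["joint_pos"].round(2),o["ft_force"].round(2))
p,d=manip.camera("wrist");cv2.imwrite("pics/wrist1.png",p[:,:,::-1])
K,C=getT(manip,"wrist",o);P=cloud(d,K,C)
np.savez("w1.npz",p=p,P=P)
m=(d>0)&(P[...,0]>.42)&(P[...,0]<.62)&(P[...,1]>.08)&(P[...,1]<.28)&(P[...,2]>.2)&(P[...,2]<.228)
q=P[m];print(len(q),np.percentile(q[:,2],[5,50,95]).round(4),rect(q[:,:2]))
v,u=np.nonzero(m);print(u.min(),u.max(),v.min(),v.max())
```

```text
1.15 [[ 0.263  0.965 -0.     0.517]
 [ 0.965 -0.263  0.     0.179]
 [ 0.    -0.    -1.     0.291]
 [ 0.     0.     0.     1.   ]] [-0.13  0.15 -0.32  1.56  0.05  1.44  0.85] [-0.26 -0.14  0.44]
4404 [0.2137 0.2179 0.2193] (array([518.9, 179.7]), array([26.1, 98.7]), 74.5)
243 279 140 269
```

View pics/wrist1.png

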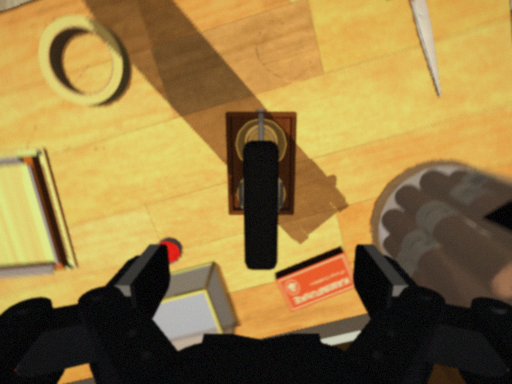

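In the wrist view the bar is centred at px (261,205) and measures 26.1 x 98.7 mm, which matches. The jaws are aligned to within 0.3°, so I'll descend and then close.

Call:
{"api": "send_rows", "payload": {"steps": [[[0.0, 0.001, 0.012], 0], [[0.001, 0.0015, 0.03], 0], [[0.001, 0.0015, 0.05], 0], [[0.001, 0.0015, 0.07], 0], [[0.001, 0.0015, 0.085], 0], [[0.001, 0.0015, 0.096], 0], [[0.001, 0.0015, 0.102], 0], [[0.001, 0.0015, 0.103], 0]]}}

```text
clock: 2.2
position: [0.5198, 0.1786, 0.1882]
ee_rot: [0.797, 0.604, 0.0, -0.0]
ft_force: [-0.2, -0.4, -0.4]
grip_width: 0.996
```

Call:
{"api": "send_rows", "payload": {"steps": [[[0, 0, 0], 0], [[0, 0, 0], 0], [[0, 0, 0], 0], [[0, 0, 0], 0], [[0, 0, 0], 0], [[0, 0, 0], 0], [[0, 0, 0], 0], [[0, 0, 0], 0]], "hand": 0, "force": 60}}

```text
clock: 3.2
position: [0.5199, 0.1784, 0.1887]
ee_rot: [0.797, 0.604, 0.0, 0.0]
ft_force: [-2.4, -2.5, 5.7]
grip_width: 0.289
```

The grip holds at 24.6 mm. Now I'll lift slowly.

Call:
{"api": "send_rows", "payload": {"steps": [[[0, 0, -0.004], 0], [[0, 0, -0.009], 0], [[0, 0, -0.014], 0], [[0, 0, -0.019], 0], [[0, 0, -0.024], 0], [[0, 0, -0.028], 0], [[0, 0, -0.032], 0], [[0, 0, -0.035], 0]]}}

```text
clock: 4.2
position: [0.5195, 0.1787, 0.2234]
ee_rot: [0.797, 0.604, -0.0, -0.0]
ft_force: [-0.5, 0.1, -7.2]
grip_width: 0.296
```

Call:
{"api": "send_rows", "payload": {"steps": [[[0, 0, -0.006], 0], [[0, 0, -0.013], 0], [[0, 0, -0.021], 0], [[0, 0, -0.029], 0], [[0, 0, -0.037], 0], [[0, 0, -0.044], 0], [[0, 0, -0.048], 0], [[0, 0, -0.05], 0]]}}

```text
clock: 5.2
position: [0.5197, 0.1786, 0.2735]
ee_rot: [0.797, 0.604, 0.0, 0.0]
ft_force: [0.6, 0.2, -6.0]
grip_width: 0.293
```

Run:
```python
from h import *
from workcell import manip
o=manip.get_obs();print(o["clock"],o["position"].round(4),o["ft_force"].round(2),o["torque"].round(2),o["grip_width"])
p,d=manip.camera("side");cv2.imwrite("pics/side2.png",p[:,:,::-1])
K,C=getT(manip,"side",o);P=cloud(d,K,C)
hsv=cv2.cvtColor(p,cv2.COLOR_RGB2HSV)
m=(P[...,0]>.4)&(P[...,0]<.63)&(P[...,1]>.08)&(P[...,1]<.28)&(P[...,2]>.02)&(P[...,2]<.078)
q=P[m];print(len(q),np.percentile(q[:,2],[1,5,50,95]).round(4),rect(q[:,:2]))
```

```text
5.2 [0.5197 0.1786 0.2735] [ 0.64  0.18 -5.96] [0.01 0.01 0.01] 0.29261851455379695
1440 [0.0557 0.0581 0.067  0.0776] (array([520. , 182.7]), array([ 89.8, 145.5]), 73.6)
```

View pics/side2.png

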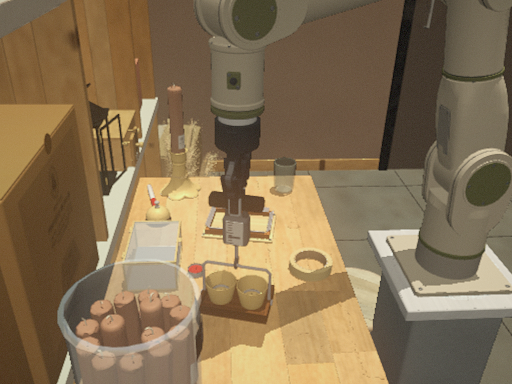

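The side view shows the tray hanging level, its edge at about (236,305) and the underside about 54 mm up. I'll hold it still for 2 s.

Call:
{"api": "send_rows", "payload": {"steps": [[[0, 0, 0], 0], [[0, 0, 0], 0], [[0, 0, 0], 0], [[0, 0, 0], 0], [[0, 0, 0], 0], [[0, 0, 0], 0], [[0, 0, 0], 0], [[0, 0, 0], 0]]}}

```text
clock: 6.25
position: [0.5197, 0.1786, 0.2733]
ee_rot: [0.797, 0.604, 0.0, 0.0]
ft_force: [-0.2, -0.5, -6.3]
grip_width: 0.296
```

Call:
{"api": "send_rows", "payload": {"steps": [[[0, 0, 0], 0], [[0, 0, 0], 0], [[0, 0, 0], 0], [[0, 0, 0], 0], [[0, 0, 0], 0], [[0, 0, 0], 0], [[0, 0, 0], 0], [[0, 0, 0], 0]]}}

```text
clock: 7.25
position: [0.5197, 0.1786, 0.2734]
ee_rot: [0.797, 0.604, 0.0, 0.0]
ft_force: [0.0, -0.1, -6.0]
grip_width: 0.294
```

Run:
```python
from h import *
from workcell import manip
o=manip.get_obs();T=pose(o);print(o["clock"],T.round(4),o["ft_force"].round(2))
for n in ["side","scene","wrist"]:
    p,d=manip.camera(n);K,C=getT(manip,n,o);P=cloud(d,K,C)
    cv2.imwrite(f"pics/{n}3.png",p[:,:,::-1])
    for l,z0,z1 in (("tray",.045,.085),("traytop",.072,.084)):
        m=(d>0)&(P[...,0]>.4)&(P[...,0]<.63)&(P[...,1]>.08)&(P[...,1]<.28)&(P[...,2]>z0)&(P[...,2]<z1)
        q=P[m]; print(n,l,len(q),np.percentile(q[:,2],[1,5,50,95]).round(4),rect(q[:,:2])) if len(q)>9 else 0
    m=(d>0)&(P[...,0]>.38)&(P[...,0]<.62)&(P[...,1]>-.3)&(P[...,1]<-.08)&(P[...,2]>.017)&(P[...,2]<.05)
    q=P[m]; print(n,"rims",rect(q[:,:2]))
    m=(d>0)&(P[...,0]>.38)&(P[...,0]<.62)&(P[...,1]>-.3)&(P[...,1]<-.08)&(P[...,2]>.004)&(P[...,2]<.05)
    q=P[m]; print(n,"board",rect(q[:,:2]))
```

```text
7.25 [[ 2.704e-01  9.627e-01  1.000e-04  5.197e-01]
 [ 9.627e-01 -2.704e-01  0.000e+00  1.786e-01]
 [ 1.000e-04  1.000e-04 -1.000e+00  2.734e-01]
 [ 0.000e+00  0.000e+00  0.000e+00  1.000e+00]] [ 0.03 -0.11 -5.99]
side tray 1916 [0.0551 0.0585 0.0717 0.0825] (array([519.8, 180.9]), array([ 93.5, 145.9]), 75.3)
side traytop 903 [0.0722 0.073  0.0774 0.0829] (array([520.1, 182.1]), array([ 93.3, 145.6]), 76.7)
side rims (array([ 494.8, -188.5]), array([131. , 173.6]), 79.6)
side board (array([ 494.6, -184.2]), array([137.1, 187.4]), 80.6)
scene tray 601 [0.0565 0.0599 0.0725 0.0832] (array([516.8, 171.8]), array([ 95. , 146.1]), 73.8)
scene traytop 292 [0.0723 0.0728 0.0787 0.0832] (array([515.8, 169.8]), array([ 92. , 145.8]), 70.6)
scene rims (array([ 494.1, -191.6]), array([128.4, 173.9]), 79.5)
scene board (array([ 499.1, -190. ]), array([236.9, 219.5]), 0.1)
wrist tray 4323 [0.0611 0.0618 0.077  0.0793] (array([517.5, 180.4]), array([ 92.1, 141.1]), 74.3)
wrist traytop 2925 [0.0729 0.0749 0.0778 0.0795] (array([517.5, 180.4]), array([ 92.1, 141.1]), 74.3)
wrist rims (array([ 499.3, -166.3]), array([ 83.8, 172.8]), 79.2)
wrist board (array([ 498. , -164.4]), array([ 97.6, 184.4]), 77.3)
```

Hold complete: 6 N on the wrist gives a stretch of about 33 mm. Next I'll carry it smoothly to a hover over the dock, slightly higher.

Call:
{"api": "send_rows", "payload": {"steps": [[[-0.002, 0.0, -0.003], 0], [[-0.007, 0.001, -0.006], 0], [[-0.016, 0.003, -0.009], 0], [[-0.029, 0.006, -0.012], 0], [[-0.045, 0.009, -0.014], 0], [[-0.064, 0.013, -0.015], 0], [[-0.085, 0.018, -0.015], 0], [[-0.107, 0.023, -0.015], 0]]}}

```text
clock: 8.4
position: [0.5127, 0.0675, 0.2885]
ee_rot: [0.797, 0.604, 0.0, 0.0]
ft_force: [0.7, 0.0, -7.4]
grip_width: 0.3
```

Call:
{"api": "send_rows", "payload": {"steps": [[[-0.022, 0.005, 0], 0], [[-0.044, 0.009, 0], 0], [[-0.066, 0.014, 0], 0], [[-0.088, 0.019, 0], 0], [[-0.109, 0.023, 0], 0], [[-0.129, 0.028, 0], 0], [[-0.148, 0.032, 0], 0], [[-0.166, 0.035, 0], 0]]}}

```text
clock: 9.4
position: [0.5012, -0.1016, 0.2884]
ee_rot: [0.797, 0.604, 0.0, 0.0]
ft_force: [-0.4, 0.2, -5.5]
grip_width: 0.293
```

Call:
{"api": "send_rows", "payload": {"steps": [[[-0.017, 0.004, 0], -0.01], [[-0.033, 0.008, 0], -0.02], [[-0.048, 0.011, 0], -0.035], [[-0.061, 0.013, 0], -0.05], [[-0.073, 0.016, 0], -0.065], [[-0.082, 0.018, 0], -0.08], [[-0.088, 0.019, 0], -0.09], [[-0.09, 0.019, 0], -0.09]]}}

```text
clock: 10.4
position: [0.4956, -0.192, 0.2883]
ee_rot: [0.769, 0.639, 0.0, -0.0]
ft_force: [-0.4, -0.0, -6.6]
grip_width: 0.292
```

Run:
```python
from h import *
from workcell import manip
o=manip.get_obs();T=pose(o);print(o["clock"],T.round(4),o["ft_force"].round(2))
for n in ["side","scene","wrist"]:
    p,d=manip.camera(n);K,C=getT(manip,n,o);P=cloud(d,K,C)
    cv2.imwrite(f"pics/{n}4.png",p[:,:,::-1]);np.savez(n+"4.npz",p=p,P=P)
    for l,z0,z1 in (("tray",.06,.1),("rims",.017,.04),("board",.004,.04)):
        m=(d>0)&(P[...,0]>.38)&(P[...,0]<.62)&(P[...,1]>-.3)&(P[...,1]<-.08)&(P[...,2]>z0)&(P[...,2]<z1)
        q=P[m]; print(n,l,len(q),np.percentile(q[:,2],[1,50,99]).round(4),rect(q[:,:2])) if len(q)>9 else 0
```

```text
10.4 [[ 1.830e-01  9.831e-01 -0.000e+00  4.956e-01]
 [ 9.831e-01 -1.830e-01  1.000e-04 -1.920e-01]
 [ 1.000e-04 -1.000e-04 -1.000e+00  2.883e-01]
 [ 0.000e+00  0.000e+00  0.000e+00  1.000e+00]] [-0.41 -0.03 -6.64]
side tray 943 [0.0693 0.0857 0.0993] (array([ 495.5, -188.2]), array([ 94.8, 146.9]), 79.7)
side rims 467 [0.0171 0.023  0.0321] (array([ 495.6, -184.5]), array([126.6, 176.3]), 82.5)
side board 1839 [0.0042 0.0082 0.0309] (array([ 490.8, -183.3]), array([137.6, 192.8]), 78.2)
scene tray 978 [0.0717 0.0892 0.0995] (array([ 493.7, -196.8]), array([ 96.2, 147.6]), 77.4)
scene rims 466 [0.0173 0.0244 0.035 ] (array([ 493.8, -192.8]), array([128.2, 174.8]), 77.5)
scene board 1713 [0.0042 0.0102 0.0336] (array([ 499.9, -191.3]), array([214.7, 238.2]), 88.2)
wrist tray 4338 [0.076  0.0919 0.0976] (array([ 493.3, -190.2]), array([ 92.3, 140.9]), 79.5)
wrist rims 2376 [0.0193 0.0275 0.0316] (array([ 494.3, -188.2]), array([125.4, 170.2]), 79.3)
wrist board 3717 [0.0049 0.0238 0.0314] (array([ 494.4, -188.2]), array([137.9, 184.6]), 79.3)
```

View pics/wrist4.png

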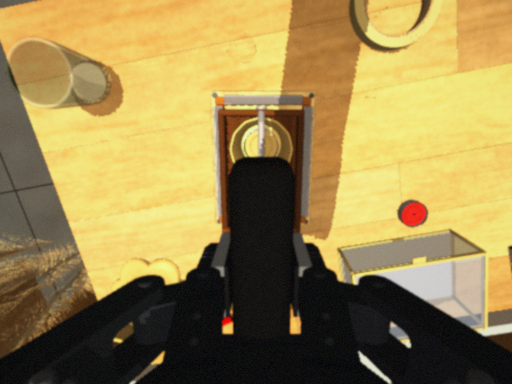

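View pics/side4.png

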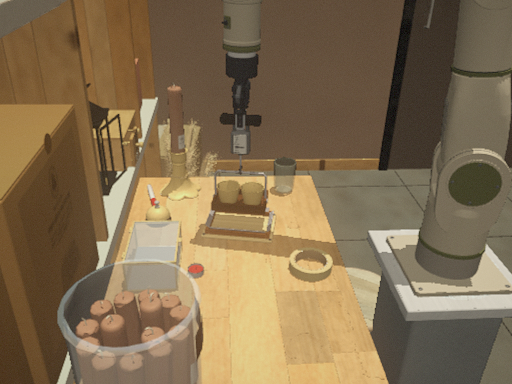

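View pics/scene4.png

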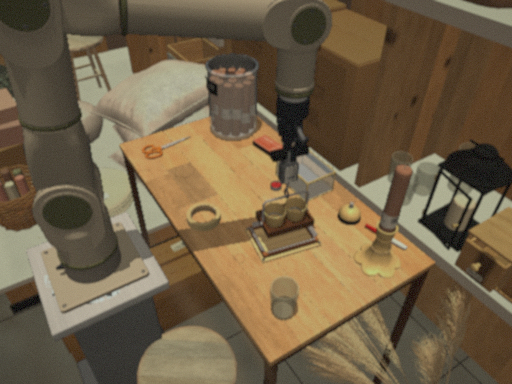

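The wrist view gives the board as 138 x 185 mm centred (494.4, -188.2) at 79.3°, and the tray at (493.3, -190.2) at 79.5°. That needs a shift of about +2 mm along tool x and +0.7 mm along y. I'll correct it and lower to just above the rims.

Call:
{"api": "send_rows", "payload": {"steps": [[[0.001, 0.0, 0.003], 0], [[0.002, 0.001, 0.008], 0], [[0.002, 0.001, 0.013], 0], [[0.002, 0.001, 0.018], 0], [[0.002, 0.001, 0.023], 0], [[0.002, 0.001, 0.027], 0], [[0.002, 0.001, 0.03], 0], [[0.002, 0.001, 0.03], 0]]}}

```text
clock: 11.55
position: [0.4969, -0.1899, 0.2581]
ee_rot: [0.769, 0.639, -0.0, -0.0]
ft_force: [0.2, -0.2, -6.6]
grip_width: 0.293
```

Run:
```python
from h import *
from workcell import manip
o=manip.get_obs();T=pose(o);print(o["clock"],T.round(4)[:3],o["ft_force"].round(2))
for n in ["side","wrist"]:
    p,d=manip.camera(n);K,C=getT(manip,n,o);P=cloud(d,K,C)
    cv2.imwrite(f"pics/{n}5.png",cv2.resize(p[40:280,130:430] if n=="wrist" else p[150:270,170:320],None,fx=2.5 if n=="wrist" else 5,fy=2.5 if n=="wrist" else 5)[:,:,::-1])
    for l,z0,z1 in (("tray",.04,.07),("traytop",.055,.066),("board",.004,.033)):
        m=(d>0)&(P[...,0]>.38)&(P[...,0]<.62)&(P[...,1]>-.3)&(P[...,1]<-.08)&(P[...,2]>z0)&(P[...,2]<z1)
        q=P[m]; print(n,l,len(q),np.percentile(q[:,2],[1,50,99]).round(4),rect(q[:,:2])) if len(q)>9 else 0
```

```text
11.55 [[ 1.828e-01  9.831e-01 -3.000e-04  4.969e-01]
 [ 9.831e-01 -1.828e-01  1.000e-04 -1.899e-01]
 [ 0.000e+00 -3.000e-04 -1.000e+00  2.581e-01]] [ 0.21 -0.21 -6.57]
side tray 948 [0.0407 0.0554 0.0696] (array([ 495.8, -185.8]), array([ 97.7, 144.7]), 80.8)
side traytop 397 [0.0551 0.0606 0.0657] (array([ 496. , -185.3]), array([ 91.7, 144.5]), 80.2)
side board 1279 [0.0043 0.0091 0.0313] (array([ 496.3, -181.9]), array([137.1, 186.2]), 80.1)
wrist tray 4337 [0.0453 0.0613 0.0678] (array([ 494.5, -188.1]), array([ 92.2, 140.8]), 79.4)
wrist traytop 2924 [0.0557 0.0621 0.0648] (array([ 494.5, -188.1]), array([ 92.2, 140.8]), 79.4)
wrist board 5189 [0.0049 0.0235 0.0312] (array([ 494.4, -187.8]), array([137.9, 184.1]), 79.3)
```

View pics/wrist5.png

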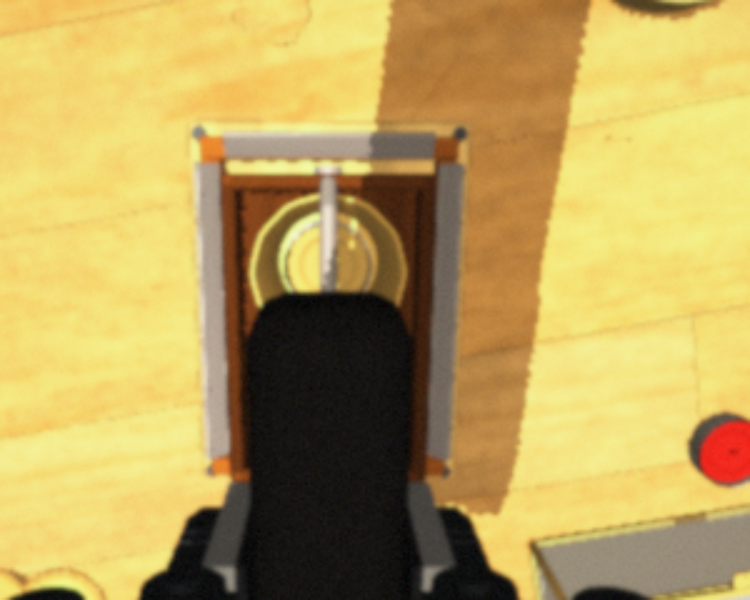

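View pics/side5.png

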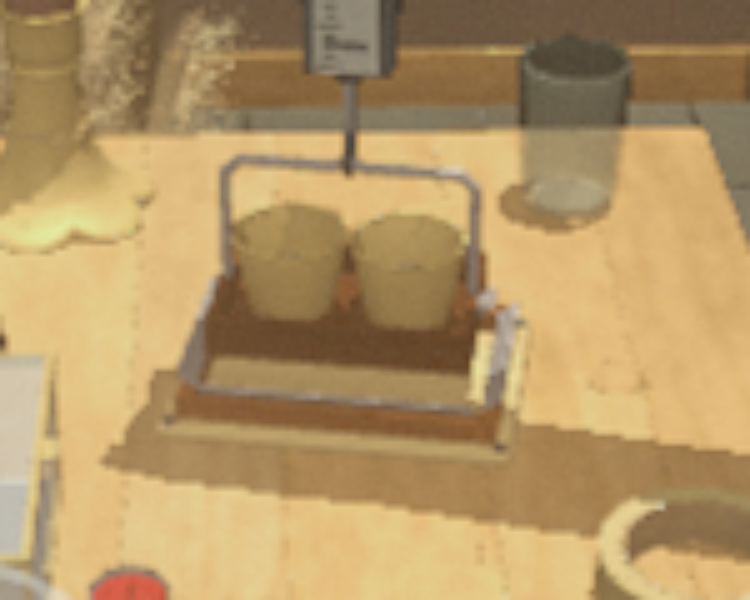

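The wrist view now has tray and board centred within 0.3 mm, and the tray lies symmetrically between the steel strips. I'll lower into the pocket, then on to slack.

Call:
{"api": "send_rows", "payload": {"steps": [[[0, 0, 0.003], 0], [[0, 0, 0.007], 0], [[0, 0, 0.011], 0], [[0, 0, 0.015], 0], [[0, 0, 0.019], 0], [[0, 0, 0.023], 0], [[0, 0, 0.027], 0], [[0, 0, 0.031], 0]]}}

```text
clock: 12.65
position: [0.4971, -0.1899, 0.227]
ee_rot: [0.769, 0.639, 0.0, 0.0]
ft_force: [-0.2, 0.4, -6.6]
grip_width: 0.292
```

Call:
{"api": "send_rows", "payload": {"steps": [[[0, 0, 0.004], 0], [[0, 0, 0.008], 0], [[0, 0, 0.012], 0], [[0, 0, 0.016], 0], [[0, 0, 0.02], 0], [[0, 0, 0.024], 0], [[0, 0, 0.027], 0], [[0, 0, 0.028], 0]]}}

```text
clock: 13.65
position: [0.4971, -0.19, 0.1993]
ee_rot: [0.769, 0.639, 0.0, 0.0]
ft_force: [-1.8, -0.6, -1.8]
grip_width: 0.297
```

```bash
cat > chk.py <<'E'
from h import *
from workcell import manip
import sys
t=sys.argv[1]
o=manip.get_obs();T=pose(o);print(o["clock"],T.round(4)[:3],o["ft_force"].round(2),o["torque"].round(2))
for n in ["side","wrist"]:
    p,d=manip.camera(n);K,C=getT(manip,n,o);P=cloud(d,K,C)
    cv2.imwrite(f"pics/{n}{t}.png",cv2.resize(p[40:280,130:430] if n=="wrist" else p[150:270,170:320],None,fx=2.5 if n=="wrist" else 5,fy=2.5 if n=="wrist" else 5)[:,:,::-1])
    for l,z0,z1 in (("board",.004,.033),("floor..rims",.017,.04),("bar",.19,.235)):
        m=(d>0)&(P[...,0]>.38)&(P[...,0]<.62)&(P[...,1]>-.3)&(P[...,1]<-.08)&(P[...,2]>z0)&(P[...,2]<z1)
        q=P[m]; print(n,l,len(q),np.percentile(q[:,2],[1,50,99]).round(4),rect(q[:,:2])) if len(q)>9 else 0
    # dark wood = tray
    hsv=cv2.cvtColor(p,cv2.COLOR_RGB2HSV)
    m=(hsv[...,2]<120)&(hsv[...,1]>110)&(P[...,0]>.4)&(P[...,0]<.6)&(P[...,1]>-.26)&(P[...,1]<-.11)&(P[...,2]>.024)&(P[...,2]<.04)
    q=P[m]; print(n,"wood",len(q),np.percentile(q[:,2],[5,50,95]).round(4),rect(q[:,:2])) if len(q)>9 else 0
E
python3 chk.py 6
```

```text
13.65 [[ 1.829e-01  9.831e-01  2.000e-04  4.971e-01]
 [ 9.831e-01 -1.829e-01 -1.000e-04 -1.900e-01]
 [-0.000e+00  2.000e-04 -1.000e+00  1.993e-01]] [-1.81 -0.65 -1.83] [-0.07  0.34 -0.04]
side board 1610 [0.0045 0.0203 0.0324] (array([ 495.6, -183.8]), array([136.5, 186.4]), 79.8)
side floor..rims 1140 [0.0173 0.0268 0.0396] (array([ 495.3, -187.5]), array([127.6, 174.2]), 80.1)
side bar 487 [0.1918 0.2194 0.2333] (array([ 496.1, -184.3]), array([100.2,  46. ]), 0.6)
side wood 218 [0.0249 0.0293 0.0324] (array([ 498. , -180.4]), array([102.9, 139.6]), 79.7)
wrist board 12766 [0.0055 0.0245 0.0325] (array([ 493.7, -187.7]), array([138.1, 182.3]), 79.3)
wrist floor..rims 8905 [0.0174 0.0286 0.0358] (array([ 490.8, -187.3]), array([125.4, 163.7]), 79.3)
wrist bar 12703 [0.2084 0.2285 0.2335] (array([ 487.4, -186.2]), array([49.3, 80. ]), 59.4)
wrist wood 1739 [0.0266 0.0313 0.0353] (array([ 489.3, -181.8]), array([101.9, 151.6]), 79.2)
```

View pics/wrist6.png

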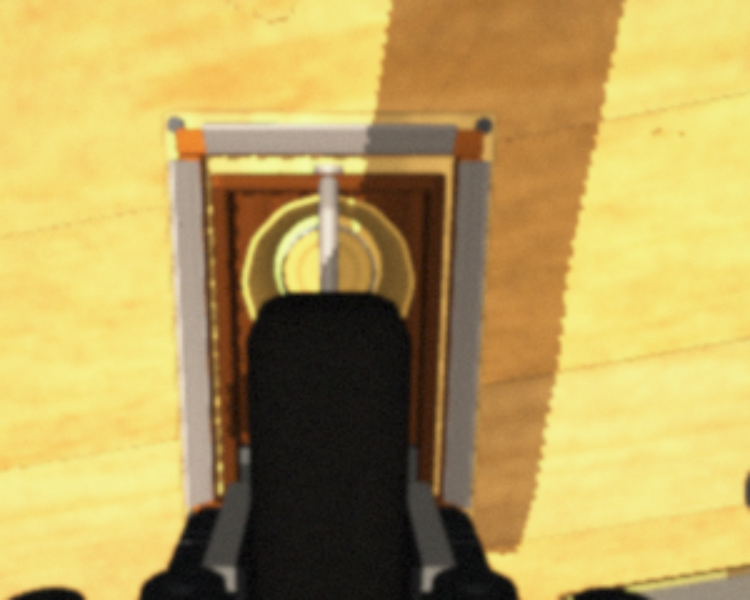

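View pics/side6.png

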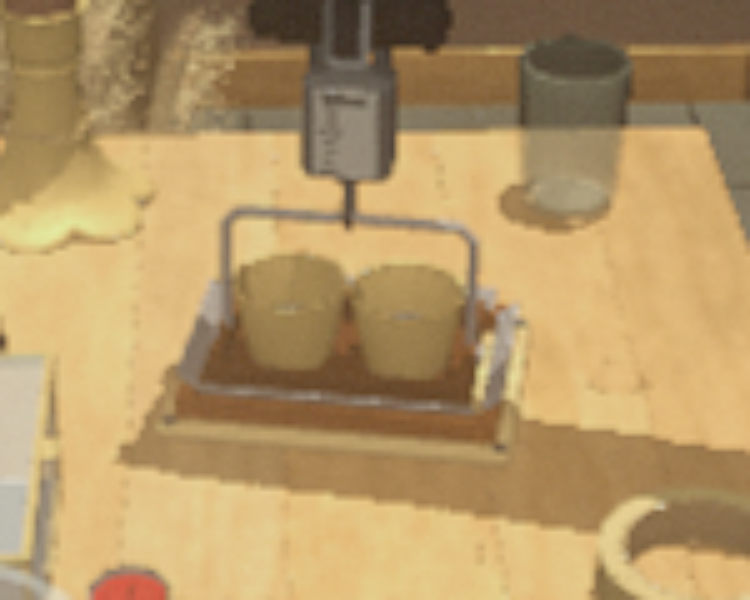

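The tray sits flat in the pocket: in the side view its front edge lies behind the rim along row ~395, and the wrist view shows a gap on every visible side. TCP height puts the spring at about 2.6 mm. I'll lower 2 mm more and dwell.

Call:
{"api": "send_rows", "payload": {"steps": [[[0, 0, 0.0005], 0], [[0, 0, 0.001], 0], [[0, 0, 0.0015], 0], [[0, 0, 0.002], 0], [[0, 0, 0.002], 0], [[0, 0, 0.002], 0], [[0, 0, 0.002], 0], [[0, 0, 0.002], 0]]}}

```text
clock: 14.75
position: [0.4971, -0.19, 0.1973]
ee_rot: [0.769, 0.639, 0.0, 0.0]
ft_force: [-1.5, -2.0, -1.8]
grip_width: 0.296
```

Run:
```python
from h import *
from workcell import manip
o=manip.get_obs()
for n in ["side"]:
    p,d=manip.camera(n);K,C=getT(manip,n,o);P=cloud(d,K,C)
    cv2.imwrite("pics/side7.png",cv2.resize(p[110:230,190:300],None,fx=5,fy=5)[:,:,::-1])
    f=np.load("sideP0.npy")
    # heights: cups rim / stirrup top vs housing
    m=(P[...,0]>.44)&(P[...,0]<.56)&(P[...,1]>-.26)&(P[...,1]<-.12)
    print(np.percentile(P[m&(P[...,2]>.09)&(P[...,2]<.115)][:,2],[50,95]).round(4))
    h=P[m&(P[...,2]>.11)&(P[...,2]<.2)][:,2]
    b=f[(f[...,0]>.44)&(f[...,0]<.6)&(f[...,1]>.1)&(f[...,1]<.24)&(f[...,2]>.098)&(f[...,2]<.2)][:,2]
    print("hist now+",np.histogram(h-.008,np.arange(.1,.2,.005))[0]);print("hist start",np.histogram(b,np.arange(.1,.2,.005))[0])
print(o["position"].round(4),o["ft_force"].round(2))
```

```text
[0.1027 0.1102]
hist now+ [ 5  5  4  5 12 32 31 38 31 29 34 36 32 26 55 61 18 12 10]
hist start [  6   7   7   1  19  55  51  55  54  50  63  55  55  48 106 163  21  21
   3]
[ 0.4971 -0.19    0.1973] [-1.47 -2.05 -1.8 ]
```

View pics/side7.png

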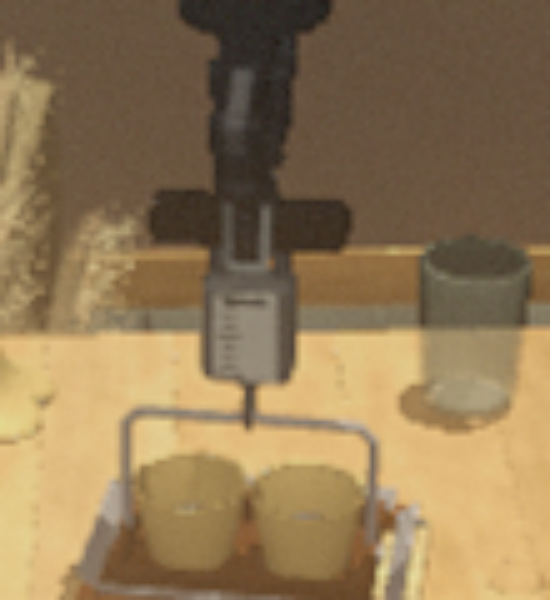

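The housing heights match the start pose once shifted by 8 mm, so the spring should be nearly slack. I'll lower another 1.5 mm to see whether the force turns to pushing.

Call:
{"api": "send_rows", "payload": {"steps": [[[0, 0, 0.0005], 0], [[0, 0, 0.001], 0], [[0, 0, 0.0015], 0], [[0, 0, 0.0015], 0], [[0, 0, 0.0015], 0], [[0, 0, 0.0015], 0], [[0, 0, 0.0015], 0], [[0, 0, 0.0015], 0]]}}

```text
clock: 15.8
position: [0.4972, -0.1902, 0.1967]
ee_rot: [0.769, 0.639, 0.0, 0.0]
ft_force: [-5.1, -1.7, 5.8]
grip_width: 0.291
```

The force now reads +5.8 N upward at TCP 0.1967, exactly the predicted slack height. The housing is on its stop, so I'll let go and then retreat straight up.

Call:
{"api": "send_rows", "payload": {"steps": [[[0, 0, 0], 0], [[0, 0, 0], 0], [[0, 0, 0], 0], [[0, 0, 0], 0], [[0, 0, 0], 0], [[0, 0, 0], 0], [[0, 0, 0], 0], [[0, 0, 0], 0]], "hand": 1}}

```text
clock: 16.8
position: [0.4971, -0.1899, 0.1958]
ee_rot: [0.769, 0.639, 0.0, 0.0]
ft_force: [-0.1, 0.9, 0.2]
grip_width: 0.999
```

Call:
{"api": "send_rows", "payload": {"steps": [[[0, 0, -0.005], 0], [[0, 0, -0.015], 0], [[0, 0, -0.03], 0], [[0, 0, -0.045], 0], [[0, 0, -0.06], 0], [[0, 0, -0.08], 0], [[0, 0, -0.095], 0], [[0, 0, -0.1], 0]]}}

```text
clock: 17.8
position: [0.4974, -0.19, 0.297]
ee_rot: [0.769, 0.639, 0.0, 0.001]
ft_force: [-0.8, -0.2, 0.4]
grip_width: 1.001
```

```bash
python3 chk.py 8
python3 - <<'E'
from h import *
from workcell import manip
p,d=manip.camera("scene");cv2.imwrite("pics/scene8.png",p[:,:,::-1])
K,C=getT(manip,"scene");P=cloud(d,K,C)
def reg(x0,x1,y0,y1,z0,z1):
    return P[(P[...,0]>x0)&(P[...,0]<x1)&(P[...,1]>y0)&(P[...,1]<y1)&(P[...,2]>z0)&(P[...,2]<z1)]
for l,b in (("bar",(.4,.6,-.27,-.1,.205,.245)),("tealight",(.58,.64,-.02,.04,.012,.03)),("tumbler",(.3,.41,-.46,-.34,.085,.11))):
    q=reg(*b);print(l,len(q),rect(q[:,:2]),np.percentile(q[:,2],[50,95]).round(4))
E
```

```text
17.8 [[ 1.827e-01  9.832e-01  1.500e-03  4.974e-01]
 [ 9.832e-01 -1.827e-01 -4.000e-04 -1.900e-01]
 [-1.000e-04  1.600e-03 -1.000e+00  2.970e-01]] [-0.85 -0.2   0.44] [-0.01  0.06  0.06]
side board 1614 [0.0044 0.0203 0.0323] (array([ 495. , -185.2]), array([140. , 185.3]), 79.0)
side floor..rims 1129 [0.0173 0.0269 0.0396] (array([ 494.8, -187.5]), array([131.2, 173.4]), 78.8)
side bar 467 [0.1917 0.2187 0.2277] (array([ 496.6, -186. ]), array([ 31.2, 100.4]), 81.3)
side wood 214 [0.0248 0.0292 0.0326] (array([ 497.2, -184.1]), array([ 90. , 139.3]), 79.1)
wrist board 8823 [0.0053 0.0229 0.0325] (array([ 494.7, -187.8]), array([137.8, 185. ]), 79.3)
wrist floor..rims 5596 [0.0174 0.0285 0.0353] (array([ 495.1, -187.8]), array([125.4, 173. ]), 79.4)
wrist bar 4513 [0.2201 0.226  0.2279] (array([ 495.7, -188.7]), array([26. , 98.1]), 79.5)
wrist wood 1514 [0.0276 0.0312 0.0333] (array([ 496.8, -180.5]), array([107.7, 171.4]), 79.4)
bar 417 (array([ 494.5, -193.7]), array([28.2, 98.8]), 79.8) [0.225  0.2292]Traceback (most recent call last):
  File "<stdin>", line 8, in <module>
    return _quantile_unchecked(
        a, q, axis, out, overwrite_input, method, keepdims, weights)
    return _ureduce(a,
                    func=_quantile_ureduce_func,
    ...<5 lines>...
                    overwrite_input=overwrite_input,
                    method=method)
    r = func(a, **kwargs)
    result = _quantile(arr,
                       quantiles=q,
    ...<2 lines>...
                       out=out,
                       weights=wgt)
    slices_having_nans = np.isnan(arr[-1, ...])
                                  ~~~^^^^^^^^^
IndexError: index -1 is out of bounds for axis 0 with size 0
```

View pics/wrist8.png

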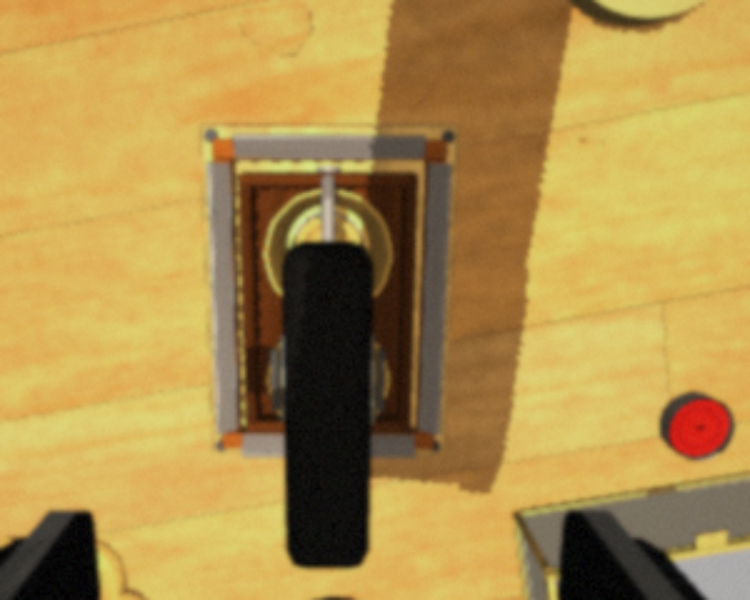

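View pics/scene8.png

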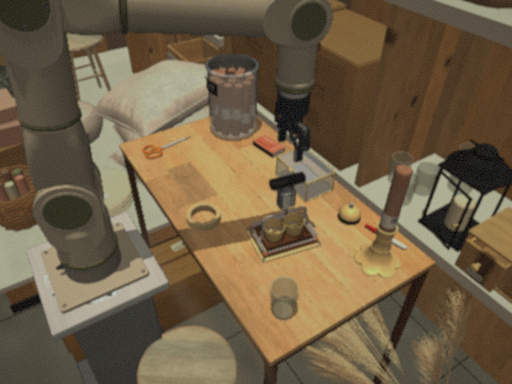

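The bar is centred within 1.5 mm of the dock and square to 0.2°. Its top is at 0.227 = 0.219 + 0.008, so the tray is on the floor and the spring is slack. The fingers are clear, and the tea light (wrist px (698,428)) and tumbler (scene px (284,298)) stand where they were. Handing in.

Run:
```python
from workcell import manip
o=manip.get_obs();print(o["clock"],abs(o["joint_velocities"]).max().round(4))
print(manip.hand_in())
```

```text
17.95 0.0123
the job is handed in; nothing more can be done
None
```

The tray has been weighed, set down in the dock pocket and released, and I handed the job in at about 18 s of the 54 s allowed.

- **Weighing:** I took the scale by its grip bar and lifted until the tray hung level, about 54 mm above the table. It hung still for about 2 s. The wrist read about 6 N, with the spring stretched about 30–33 mm.
- **Setting down:** I centred the tray over the dock with the wrist camera, lowered it into the pocket and kept lowering until the spring was slack. At that point the wrist force changed from about -2 N to +5.8 N, at the height predicted for a slack spring. Only then did I open the fingers and move straight up.
- **Last checks:** By the wrist camera, the bar is about 1.3 mm from the dock centre and within about 0.2° of square. Its top is 8 mm higher than at the start, which matches the pocket floor with the spring slack. The fingers are clear.
- **Checks that disagreed or failed:**
  - The scene camera read positions 3–5 mm off the wrist camera in y throughout, so I relied on the wrist camera.
  - My last automatic re-measurement of the tea light stopped with an error: the scene camera found no tea light points, probably because the arm or the scale hid it.
  - That error also skipped the tumbler. I checked both only by eye in the pictures, where they look unmoved.

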